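Box two porcelain balls between twin bowls for the kiln

TASK

Load the bisque firing: take the two loose porcelain balls off the sloping ware board without letting either roll off onto the table or the mat, and lower both gently into the open bowl on the round kiln shelf. Then close that bowl with its same-sized twin from the cork mat, lowered gently mouth-down so that rim sits on rim all round. Leave the bowl where it stands, and do not disturb the smaller bowl, the loose kiln post, the lidded jar or the bottle.

Things in the scene. Friction and masses are not known exactly. Their poses are not given: they have to be found in the camera images.
- ball_a_center (a point): First smooth plain white ball, 36 mm diameter, about 55 g, that rolls freely; at the start it leans against the lip at the low edge of the sloping board, its centre about 35 mm above the table. The point is its centre.
- ball_b_center (a point): Second, identical smooth plain white ball, 36 mm diameter, about 55 g, that rolls freely; at the start it leans against the lip at the low edge of the sloping board, its centre about 35 mm above the table. The point is its centre.
- ball_a: the first ball itself (its frame turns as it rolls: use the centre point)
- ball_b: the second ball itself (use the centre point)
- board: fixed plywood ware board, 125 mm (x) by 220 mm (y), sloping 0.10 rad: low at its -x edge, rising to +x. Along the whole low edge, along the board's y, runs a lip 12 mm high and 10 mm thick on which both balls lean, side by side, 70 mm or more between centres; the ends are open. The origin is on the table under the board's middle; z up. The board's surface is about 20 mm above the table at the middle and 15 mm at the lip; the lip's top is about 26 mm above the table.
- bowl: the open white bowl, standing upright on the kiln shelf, loose, about 0.25 kg. Origin at the centre of its foot's underside, z up. Solid round foot 48 mm in diameter and 22 mm high; above it a bowl 45 mm high whose outside widens from 104 mm to 130 mm at the rim; wall 6 mm. Inner floor flat, 28 mm above the origin, about 92 mm across; rim 67 mm above the origin, 118 mm across inside.
- bowl_rim (a point): centre of the mouth of the open bowl, in the plane of its rim, 67 mm above its origin; z up along its axis
- cover: the twin bowl, of exactly the same shape and size, 130 mm across the rim, lying mouth-down and loose on the cork mat, about 0.25 kg. Origin at the centre of its mouth, in the plane of the rim (now underneath); z up. Its foot, 48 mm in diameter, is now on top, from 45 mm to 67 mm above the origin, and is what to grip.
- small_bowl: bystander: a smaller bowl of the same form, 98 mm across the rim and 50 mm high, mouth-down on the same mat beside the twin, about 140 mm between centres; which of them is nearer the robot varies. Origin at the centre of its mouth. Does not match; leave it.
- kiln_shelf: fixed round cream kiln shelf, 260 mm in diameter, 15 mm thick, origin at the centre of its underside. Two fixed round posts, 26 mm in diameter and 85 mm tall above the shelf, stand on it 100 mm from its centre, at 60 and 180 degrees from its x axis.
- loose_post: bystander: a loose round kiln post, 26 mm in diameter and 85 mm tall, standing on the kiln shelf about 100 mm from its centre. Origin at the centre of its foot. Leave it standing.
- mat: fixed thin cork mat, 300 mm (x) by 160 mm (y), 6 mm thick, on which the two mouth-down bowls lie; origin at the centre of its underside
- jar: bystander: yellow lidded jar, 100 mm in diameter, 113 mm tall, on the table beyond the work. Origin at the centre of its underside. Leave it.
- glaze_bottle: bystander: white plastic bottle, 56 mm in diameter, 160 mm tall, on the table beyond the work. Origin at the centre of its underside. Leave it.
Things that resemble listed ones, but are neither listed nor needed, are in the scene too. Leave any black look-alike of the cover alone.

How it is judged:
By the outcome, as a careful person would: the job done as asked, in the order asked, and still so for the second after the job is handed in, with the robot touching nothing.
It also fails if it takes over 72 s, if anything falls off the work surface, if the arm or the gripper's body presses on something with over 40 N, if the wrist force passes 120 N, or if a joint passes its speed limit or range.

ROBOT

A 7-joint arm with a two-finger parallel gripper is mounted at the origin on the work surface. World frame = base frame: x ahead of the robot, y to its left, z up, the work surface at z = 0. Lengths are in m, angles in rad, forces in N, time in s.
With the tool pointing down it reaches from about 0.4 to 0.85 m from the base axis. Payload 6.9 kg.
Tool frame: the origin (TCP) lies midway between the tips of the shut fingers; the grasp point (between the pads) lies 19 mm behind it; z points along the fingers, y is the line along which they close (so a half turn about z gives the same grasp; the last joint's range is limited). The gripper opens to 85 mm and grips with 20 to 120 N. Pads are 22 mm wide; open, the fingers measure 114 mm over their backs; the gripper's body (76 mm by 85 mm) begins 54 mm behind the grasp point. The pads swing forward as they close: fully open they stand 13 mm farther back than shut.
Start: joints at [1.399, 0.507, -0.238, 1.5, 0.126, 1.149, -0.155], TCP at [0.171, -0.601, 0.199] pointing down, gripper open.
Joint ranges: [-3.08, 3.08], [-0.24, 2.05], [-1.43, 1.35], [0, 2.5], [-1.52, 4.66], [0.17, 1.96], [-2.89, 2.89]. Speed limits (rad/s): [2.39, 2.39, 3.14, 3.14, 3.14, 3.14, 3.14].

INTERFACE

Orientations are given as a rotation vector (axis times angle).
In Python, from rig import read_state, camera, close_job gives the robot as it stands.
- The arm moves only by the shell command python3 -m pendant 'ROWS' [FORCE]. ROWS is text: rows parted by semicolons, each of 7 numbers parted by spaces: the shift along the tool's x, y, z in mm, then the turn, a rotation vector about the tool's x, y, z in degrees, then the finger opening in mm, from 0 to 85.4. A call has 1 to 5 rows; each row is the pose to reach, as a shift and turn from the pose commanded when the call began, along the tool's axes at that moment; what a row does not reach only later rows make up. A row lasts 1/10 s, in which the tool goes at most 50 mm and 8.59 degrees, less where a joint would pass 70% of its speed; a pose out of reach is approached as far as the arm can. A call with a gripper value outside its range is refused whole. The fingers move at their own pace and stop on an object; FORCE is the grip in N (left out, the last holds). Time passes only in rows, so rows that repeat a pose let the fingers close. It gives the time, the measured TCP pose, the force, the opening and the grip force at its end, in the units of the state.
- read_state(): the state, without advancing time (a new reading comes with each control period).
- camera(name): name is "scene" or "top" or "wrist"; returns a dict with "image" (384x512x3 uint8, red, green, blue), "mtx" (3x3 intrinsics, pixels), "R" (3x3) and "t" (3): a world point X has camera coordinates R X + t; the wrist camera has in their place "T_tool_cam" (4x4, takes a point from camera to tool coordinates, whose origin is the TCP and whose axes are the flange's). Camera axes: x right, y down, z forward; pixel columns grow to the right and rows downward; lengths in m; the calibration is good to about 2 mm. A picture is of the moment at which its call begins: read the wrist's pose just before it. There is no depth.
- close_job(): hands the job in; it is judged then, once.
The state is a dict: "time": time; "joint_pos": joint angles; "dq": joint speeds; "joint_torque": joint torques, N m; "eef_pos": TCP position; "tool_rot": TCP orientation; "ft_force": force on the tool from outside, world axes, zero at the start; "torque": the same for the moment, N m; "grip_width": opening from 0.0 (shut) to 1.0 (fully open); "grasp_force": force on a finger pad.
Only numpy, scipy, OpenCV 4.12 (cv2) and the standard library are available. Lean on these libraries where they do the work, as an engineer would, in place of code of your own. Each camera call takes 0.05 s, during which the arm holds its last target. There are 200 camera calls.

## Working session

There is one attempt and no reset: what is moved stays moved. The work goes in short steps, Python scripts to look and compute and a shell command to move; the robot and the scene stay as the last step left them, time stands still between calls to the robot, and variables do not carry over. Pictures are saved under pics/ and viewed, at most 10 in all, crops included, and the job is handed in when it is done.

```bash
mkdir -p pics; ls; python3 - <<'E'
from rig import *
import cv2,numpy as np
s=read_state();print(s)
for n in("scene","top"):
    c=camera(n);np.savez(f"pics/{n}.npz",**c);cv2.imwrite(f"pics/{n}0.png",c["image"][:,:,::-1]);print(n,c["mtx"].tolist(),c["R"].tolist(),c["t"].tolist())
c=camera("wrist");print(c["T_tool_cam"],c["mtx"])
E
```

```text
pics
{'time': 0.0, 'joint_pos': array([ 1.39848413,  0.50834172, -0.23755114,  1.50113313,  0.12567348,
        1.1488986 , -0.15481969]), 'dq': array([-6.95157586e-04,  2.41119004e-04,  8.05169301e-05,  1.55608128e-03,
       -1.25227711e-04, -3.92958263e-04, -3.71308047e-04]), 'joint_torque': array([-1.72349964e-04, -6.20599866e+01, -2.18674242e+00, -2.49653918e+01,
        1.26983877e-02,  1.19310507e-02,  2.16266578e-06]), 'eef_pos': array([ 0.1712006 , -0.60050965,  0.19772812]), 'tool_rot': array([-3.10957139e+00, -4.34753663e-01,  3.84406022e-04]), 'ft_force': array([-0.4113215 , -0.44395653,  0.54473517]), 'torque': array([ 0.05880847, -0.05958397,  0.06763853]), 'grasp_force': 0.0, 'grip_width': 0.999476775145795}
scene [[427.55564369107867, 0.0, 259.74138867978456], [0.0, 427.55564369107867, 193.03268788956947], [0.0, 0.0, 1.0]] [[-0.2910157340047148, 0.956482939898333, 0.02121858254311265], [0.626360413558382, 0.20724475928791092, -0.7514800343819313], [-0.7231752725921082, -0.20540203365871926, -0.6594145355390587]] [0.21702597933808646, -0.23234051577232412, 1.5799219694927293]
top [[431.2046347400225, 0.0, 258.870338827071], [0.0, 431.2046347400225, 194.9881910965139], [0.0, 0.0, 1.0]] [[-0.010715733881212391, -0.9999403720690714, 0.0021036524795109792], [-0.9919032485822082, 0.01036332506012391, -0.12657229928290425], [0.12654295120412645, -0.003442934804163729, -0.9919551540772822]] [-0.08564499230706205, 0.5136721979799909, 1.1140173168009915]
[[-1.36514563e-03 -9.48718775e-01 -3.16118366e-01  8.13052450e-02]
 [ 9.99998898e-01 -1.47936159e-03  1.21327918e-04 -2.05975345e-04]
 [-5.82759442e-04 -3.16117853e-01  9.48719750e-01 -1.75646187e-01]
 [ 0.00000000e+00  0.00000000e+00  0.00000000e+00  1.00000000e+00]] [[341.24608966   0.         256.12735124]
 [  0.         341.24608966 193.92435443]
 [  0.           0.           1.        ]]
```

View pics/top0.png

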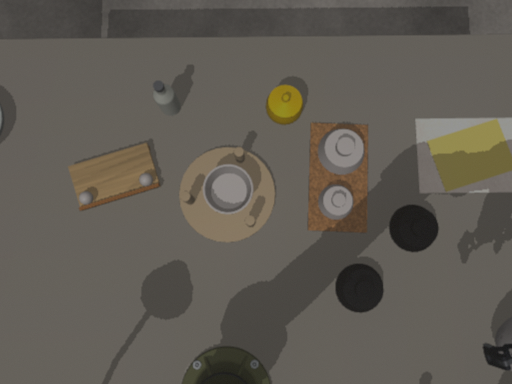

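View pics/scene0.png

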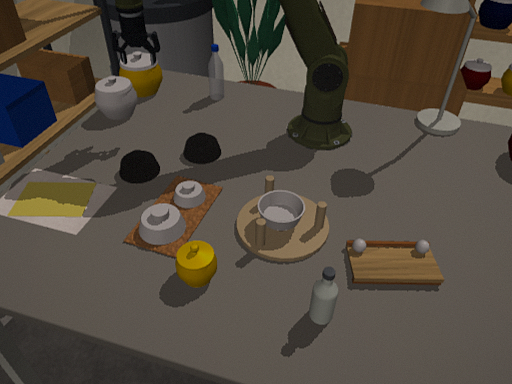

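Top view: the white balls are at about (85,199) and (146,180) on the board, and the open bowl at (229,188). The posts are at (239,156), (187,197) and (250,220). The mat holds two white mouth-down bowls, at (344,150) and (338,203). The black look-alikes are at (413,228) and (359,288).

Scene view: balls at (359,246) and (422,247), bowl at (281,210), large twin at (162,222), small bowl at (189,194).

Cover candidates: white (344,150), white (338,203) and the two black ones. The larger white one at (344,150) fits the 130 mm rim. I'll confirm that with a size measurement and an enlarged crop.

```bash
cat > h.py <<'E'
import numpy as np,cv2
from scipy.spatial.transform import Rotation as Ro
def ray(c,uv):
    d=c["R"].T@np.linalg.inv(c["mtx"])@np.array([uv[0],uv[1],1.]); return -c["R"].T@c["t"],d/np.linalg.norm(d)
def plane(c,uv,z):
    o,d=ray(c,uv);return o+d*(z-o[2])/d[2]
def tri(rays):
    A=sum(np.eye(3)-np.outer(d,d) for o,d in rays);b=sum((np.eye(3)-np.outer(d,d))@o for o,d in rays)
    X=np.linalg.solve(A,b);return X,max(np.linalg.norm((np.eye(3)-np.outer(d,d))@(X-o)) for o,d in rays)
def wcam(c,s):
    T=np.eye(4);T[:3,:3]=Ro.from_rotvec(s["tool_rot"]).as_matrix();T[:3,3]=s["eef_pos"];M=np.linalg.inv(T@c["T_tool_cam"])
    return dict(mtx=c["mtx"],R=M[:3,:3],t=M[:3,3],image=c["image"])
def blobs(im,lo,amin,smax=45,box=None):
    hsv=cv2.cvtColor(im,cv2.COLOR_RGB2HSV);m=((hsv[...,2]>lo)&(hsv[...,1]<smax)).astype(np.uint8)
    if box: k=np.zeros_like(m);x0,y0,x1,y1=box;k[y0:y1,x0:x1]=1;m*=k
    out=[]
    for q in cv2.findContours(m,cv2.RETR_EXTERNAL,cv2.CHAIN_APPROX_NONE)[0]:
        if cv2.contourArea(q)>amin and len(q)>5:
            e=cv2.fitEllipse(cv2.convexHull(q)) if len(cv2.convexHull(q))>5 else cv2.fitEllipse(q)
            out.append((np.round(e[0],1).tolist(),np.round(e[1],1).tolist(),cv2.contourArea(q)))
    return out
E
python3 - <<'E'
from h import *
T=dict(np.load("pics/top.npz"));S=dict(np.load("pics/scene.npz"))
for n,c,b in(("top",T,(60,110,390,260)),("scene",S,(120,170,450,290))):
    for lo in (95,115):print(n,lo);[print("  ",o) for o in blobs(c["image"],lo,25,60,b)]
a=T["image"][110:250,60:380];b=S["image"][160:290,120:440]
im=np.vstack([a,b]);im=cv2.resize(np.clip(im*1.6,0,255).astype(np.uint8),None,fx=2.2,fy=2.2,interpolation=cv2.INTER_CUBIC)
cv2.imwrite("pics/crop1.png",im[:,:,::-1])
E
```

```text
top 95
   ([383.4, 245.4], [27.6, 46.2], 473.5)
   ([335.7, 202.3], [32.1, 35.2], 811.5)
   ([341.3, 151.3], [43.9, 46.9], 1486.0)
   ([207.6, 161.4], [241.2, 378.6], 38477.0)
top 115
   ([83.2, 198.0], [9.7, 10.3], 67.5)
   ([337.3, 200.5], [29.0, 29.4], 639.5)
   ([143.6, 179.4], [10.1, 11.2], 73.5)
   ([227.4, 188.9], [50.7, 51.2], 1979.5)
   ([343.5, 148.0], [38.3, 38.7], 1122.0)
scene 95
   ([422.9, 244.8], [10.9, 16.5], 97.5)
   ([359.5, 243.9], [11.6, 12.5], 99.0)
   ([160.7, 223.7], [41.0, 48.9], 1415.5)
   ([188.7, 194.1], [27.5, 32.4], 615.5)
   ([324.6, 224.9], [138.0, 285.8], 19394.0)
scene 115
   ([331.0, 288.6], [11.7, 12.4], 26.5)
   ([423.9, 244.0], [7.5, 10.0], 51.0)
   ([360.4, 242.8], [7.9, 10.0], 54.5)
   ([160.0, 216.5], [26.6, 38.9], 781.0)
   ([281.0, 205.7], [32.7, 47.5], 1171.5)
   ([188.3, 189.0], [17.3, 26.3], 331.5)
```

View pics/crop1.png

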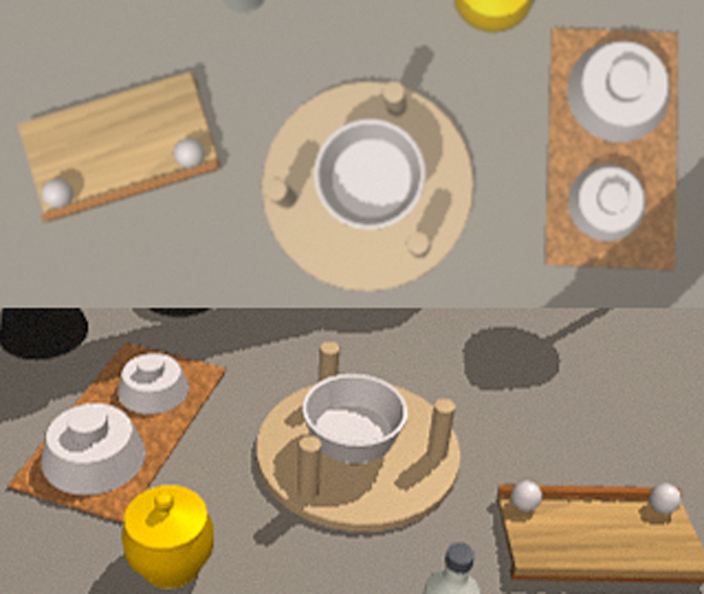

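The crop shows that the larger white mouth-down bowl, top (344,150), is the cover. The white one at (338,203) is clearly smaller, and the other two candidates are black. Next I get coarse positions.

```bash
python3 - <<'E'
from h import *
T=dict(np.load("pics/top.npz"));S=dict(np.load("pics/scene.npz"))
P=dict(ballL=((85.9,198.2),(421.8,246.8)),ballR=((145.5,179.5),(359,246)),rim=((227.6,188.9),(281,206.5)),foot=((345.5,146.4),(159,214.5)),
 sfoot=((339,199.3),(188.5,188.5)),postA=((239.3,154),(260.5,221.3)),postB=((187,196),(321,204.7)),postL=((250,220.5),(269,177)))
for k,(a,b) in P.items():
    X,e=tri([ray(T,a),ray(S,b)]);print(k,X.round(4),round(e*1e3,1))
print("lip ends",plane(T,(60+45/2.2,110+218/2.2),.026),plane(T,(60+218/2.2,110+166/2.2),.026))
print("shelf c",plane(T,(60+368/2.2,110+185/2.2),.015))
from rig import *
s=read_state();print(Ro.from_rotvec(s["tool_rot"]).as_matrix().round(3))
E
```

```text
ballL [0.5092 0.3693 0.0304] 0.2
ballR [0.5579 0.2119 0.0308] 0.3
rim [ 0.5236 -0.0102  0.0761] 0.8
foot [ 0.636  -0.3195  0.0566] 1.9
sfoot [ 0.4969 -0.2989  0.041 ] 3.5
postA [ 0.6108 -0.0416  0.093 ] 0.5
postB [0.5037 0.0919 0.0948] 2.2
postL [ 0.4405 -0.0679  0.0996] 0.2
lip ends [0.48071771 0.3841698  0.026     ] [0.54216003 0.17615783 0.026     ]
shelf c [ 0.51833383 -0.00581814  0.015     ]
[[ 0.962  0.274 -0.   ]
 [ 0.274 -0.962  0.001]
 [-0.    -0.001 -1.   ]]
```

```bash
cat >> h.py <<'E'
def go(s,x,y,z):
    "tool-frame shift in mm from measured pose to world target"
    R=Ro.from_rotvec(s["tool_rot"]).as_matrix();return (R.T@(np.array([x,y,z])-s["eef_pos"])*1e3).round(1)
E
python3 -m pendant '30 -9 -6 0 0 0 85;75 -22 -15 0 0 0 85;120 -35 -25 0 0 0 85;165 -48 -35 0 0 0 85;210 -61 -45 0 0 0 85'
python3 -m pendant '45 -13 -5 0 0 0 85;90 -26 -10 0 0 0 85;135 -39 -15 0 0 0 85;180 -52 -15 0 0 0 85;225 -66 -15 0 0 0 85'
python3 -m pendant '40 -12 0 0 0 0 85;70 -21 0 0 0 0 85;85 -25 0 0 0 0 85;88 -26 0 0 0 0 85;88 -26 0 0 0 0 85'
python3 - <<'E'
from h import *; from rig import *
import pickle
s=read_state();c=camera("wrist");w=wcam(c,s);np.savez("pics/w1.npz",**w)
cv2.imwrite("pics/w1.png",np.clip(c["image"][:,:,::-1]*1.5,0,255).astype(np.uint8))
print(s["eef_pos"],s["time"],go(s,.53,-.03,.26))
E
```

```text
time: 0.65
eef_pos: [0.3578, -0.4835, 0.2438]
tool_rot: [-3.111, -0.434, 0.0]
ft_force: [0.3, -1.5, -0.6]
grip_width: 0.995
grasp_force: 0.0
time: 1.15
eef_pos: [0.5562, -0.3586, 0.2585]
tool_rot: [3.111, 0.434, -0.0]
ft_force: [0.5, -1.6, -0.1]
grip_width: 0.994
grasp_force: 0.0
time: 1.65
eef_pos: [0.6315, -0.3116, 0.2582]
tool_rot: [3.111, 0.433, -0.002]
ft_force: [-0.2, -0.2, 0.2]
grip_width: 0.997
grasp_force: 0.0
[ 0.63150039 -0.31158085  0.25820987] 1.65 [ -20.7 -298.6   -1.8]
```

```bash

python3 -m pendant '0 -40 0 0 0 0 85;0 -80 0 0 0 0 85;0 -80 0 0 0 0 85;0 -80 0 0 0 0 85'
cat > snap.py <<'E'
import sys
from h import *; from rig import *
n=sys.argv[1];s=read_state();c=camera("wrist");np.savez(f"pics/{n}.npz",**wcam(c,s))
cv2.imwrite(f"pics/{n}.png",np.clip(c["image"][:,:,::-1]*1.5,0,255).astype(np.uint8));print(n,s["eef_pos"],s["time"])
E
python3 snap.py w2
python3 -m pendant '-4 -45 0 0 0 0 85;-8 -90 0 0 0 0 85;-12 -135 0 0 0 0 85;-16 -165 0 0 0 0 85;-16 -180 0 0 0 0 85'
python3 -m pendant '0 0 0 0 0 0 85;0 0 0 0 0 0 85'
python3 snap.py w3
python3 -m pendant '0 -40 0 0 0 0 85;0 -80 0 0 0 0 85;0 -80 0 0 0 0 85;0 -80 0 0 0 0 85'
python3 snap.py w4
python3 - <<'E'
import cv2,numpy as np
im=[cv2.imread(f"pics/w{i}.png") for i in(1,2,3,4)]
m=np.vstack([np.hstack(im[:2]),np.hstack(im[2:])]);cv2.imwrite("pics/m1.png",cv2.resize(m,(800,600),interpolation=cv2.INTER_AREA))
E
```

```text
time: 2.1
eef_pos: [0.6092, -0.2348, 0.2597]
tool_rot: [3.11, 0.433, 0.001]
ft_force: [-0.3, -1.4, -1.2]
grip_width: 0.997
grasp_force: 0.0
w2 [ 0.60924854 -0.234819    0.25974085] 2.1
time: 2.65
eef_pos: [0.5449, -0.0641, 0.2591]
tool_rot: [3.111, 0.435, 0.001]
ft_force: [-0.6, -0.4, 1.1]
grip_width: 0.994
grasp_force: 0.0
time: 2.85
eef_pos: [0.5463, -0.0675, 0.2585]
tool_rot: [3.111, 0.43, 0.0]
ft_force: [0.2, -1.0, 0.1]
grip_width: 0.998
grasp_force: 0.0
w3 [ 0.54634548 -0.06747461  0.25852584] 2.85
time: 3.3
eef_pos: [0.5244, 0.011, 0.2585]
tool_rot: [3.111, 0.434, 0.0]
ft_force: [0.4, -0.2, 0.3]
grip_width: 0.995
grasp_force: 0.0
w4 [0.52440296 0.01101923 0.25845826] 3.3
```

View pics/m1.png

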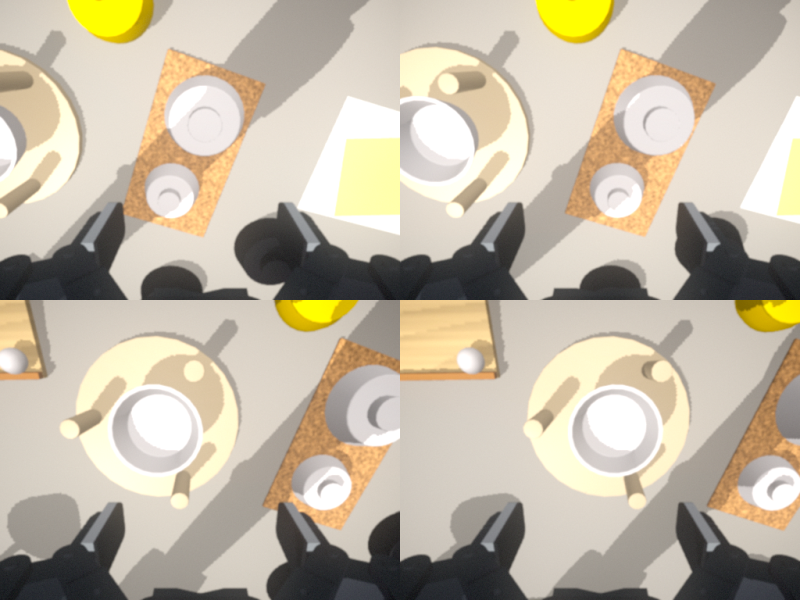

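Upper row: the cover is at about (205,115) and (655,115), with the small bowl below it. Lower row: the bowl rim is at about (155,430) and (615,430), with three posts around it, and ball R is at (12,360) and (470,360). Next I view the balls from two places and fit everything.

```bash

python3 -m pendant '19 -41 0 0 0 0 85;38 -82 0 0 0 0 85;57 -123 0 0 0 0 85;76 -164 0 0 0 0 85;90 -195 0 0 0 0 85'
python3 -m pendant '10 -25 0 0 0 0 60;10 -25 0 0 0 0 60;10 -25 0 0 0 0 60'
python3 snap.py w5
python3 -m pendant '0 -40 0 0 0 0 60;0 -80 0 0 0 0 60;0 -80 0 0 0 0 60;0 -80 0 0 0 0 60'
python3 snap.py w6
python3 - <<'E'
from h import *
W={i:dict(np.load(f"pics/w{i}.npz")) for i in range(1,7)}
for i in range(1,7):
    print(i)
    hsv=cv2.cvtColor(W[i]["image"],cv2.COLOR_RGB2HSV)
    for sm in (12,25):
      for lo in(90,) : [print("  ",sm,lo,o) for o in blobs(W[i]["image"],lo,300,sm,(0,0,512,300)) if o[2]<20000]
im=[cv2.imread(f"pics/w{i}.png") for i in(5,6)]
cv2.imwrite("pics/m2.png",cv2.resize(np.hstack(im),(800,300),interpolation=cv2.INTER_AREA))
a=W[4]["image"];print(a[166,275],a[166,212:240].tolist())
a=W[1]["image"];print(a[147,205:230].tolist())
E
```

```text
time: 3.85
eef_pos: [0.5583, 0.225, 0.258]
tool_rot: [-3.112, -0.432, 0.0]
ft_force: [0.3, -0.8, 0.0]
grip_width: 0.995
grasp_force: 0.0
time: 4.15
eef_pos: [0.5608, 0.2494, 0.2578]
tool_rot: [3.111, 0.432, -0.001]
ft_force: [0.1, -1.5, -0.5]
grip_width: 0.703
grasp_force: 0.0
w5 [0.56075254 0.24940957 0.2577736 ] 4.15
time: 4.6
eef_pos: [0.5383, 0.3268, 0.2585]
tool_rot: [3.111, 0.434, 0.0]
ft_force: [0.1, -1.3, -1.0]
grip_width: 0.704
grasp_force: 0.0
w6 [0.53825647 0.32677169 0.25854272] 4.6
1
   12 90 ([361.7, 272.3], [11.9, 147.3], 842.5)
   12 90 ([382.7, 281.3], [12.2, 77.0], 450.5)
   12 90 ([128.4, 282.6], [11.6, 77.6], 432.5)
   12 90 ([218.1, 246.0], [60.5, 62.5], 2425.0)
   12 90 ([-18.3, 184.1], [74.6, 98.5], 1067.5)
   12 90 ([445.4, 198.5], [99.0, 184.8], 6379.0)
   12 90 ([262.8, 148.9], [92.5, 99.3], 6715.0)
   25 90 ([376.2, 383.0], [49.2, 514.7], 700.0)
   25 90 ([218.9, 243.2], [67.1, 68.5], 3511.0)
   25 90 ([-105.6, 195.9], [148.3, 277.8], 2027.5)
   25 90 ([261.2, 147.4], [99.4, 101.0], 7752.0)
   25 90 ([96.0, 180.9], [172.8, 336.3], 19630.5)
   25 90 ([27.7, 
[... 2550 characters left out ...]
 117], [126, 120, 118], [126, 120, 118], [126, 122, 119], [128, 122, 119], [127, 123, 120], [126, 121, 119], [128, 124, 121], [128, 122, 120], [131, 127, 125], [139, 134, 133], [148, 143, 142], [153, 148, 147], [154, 149, 148], [154, 149, 146], [153, 149, 147], [154, 150, 148]]
[[157, 121, 84], [162, 125, 85], [165, 127, 88], [164, 127, 88], [162, 130, 100], [161, 139, 124], [157, 147, 142], [155, 150, 148], [154, 148, 147], [154, 149, 146], [155, 150, 148], [163, 158, 155], [181, 176, 174], [196, 191, 190], [203, 198, 197], [204, 200, 198], [204, 199, 198], [204, 200, 198], [204, 199, 198], [204, 199, 198], [204, 199, 198], [204, 200, 198], [204, 199, 198], [204, 198, 198], [204, 199, 197]]
```

View pics/m2.png

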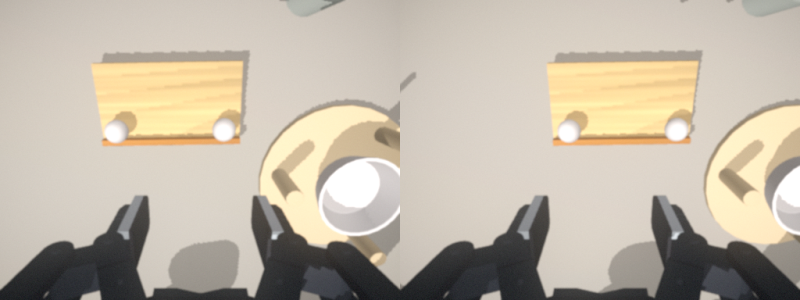

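The two views show the balls at about (116,131)/(224,130) and (569,131)/(677,130), with the lip horizontal in the image, so the fingers already close along the lip.

```bash
cat >> h.py <<'E'
def hough(im,uv,r0,r1,p2=12):
    x,y=int(uv[0]),int(uv[1]);k=int(r1*1.8);x0,y0=max(0,x-k),max(0,y-k)
    g=cv2.cvtColor(im,cv2.COLOR_RGB2HSV)[y0:y+k,x0:x+k]
    g=np.clip(255-3.0*g[...,1].astype(float),0,255).astype(np.uint8)
    g=cv2.resize(g,None,fx=4,fy=4,interpolation=cv2.INTER_CUBIC)
    c=cv2.HoughCircles(cv2.GaussianBlur(g,(9,9),2),cv2.HOUGH_GRADIENT,1,20,param1=100,param2=p2,minRadius=int(4*r0),maxRadius=int(4*r1))
    if c is None:return None
    c=c[0,0];return np.array([x0+(c[0]+.5)/4-.5,y0+(c[1]+.5)/4-.5,c[2]/4])
E
python3 - <<'E'
from h import *; from rig import *
W={i:dict(np.load(f"pics/w{i}.npz")) for i in range(1,7)}
T=dict(np.load("pics/top.npz"))
for n,a,b in(("L",(148,168),(216,168)),("R",(287,166),(355,167))):
    p=hough(W[5]["image"],a,13,19);q=hough(W[6]["image"],b,13,19);print(n,p,q)
    if p is not None and q is not None:
        X,e=tri([ray(W[5],p),ray(W[6],q)]);print(X.round(4),round(e*1e3,1),plane(W[5],p,.035).round(4),plane(W[6],q,.035).round(4))
X,e=tri([ray(W[3],(198.7,166.6)),ray(W[4],(275.5,166.8))]);print("rim",X.round(4),e,plane(W[3],(198.7,166.6),.082).round(4),plane(W[4],(275.5,166.8),.082).round(4),"diam px->",119.5/341.2*np.linalg.norm((W[4]["R"]@X+W[4]["t"])[2]))
X,e=tri([ray(W[1],(261.2,147.4)),ray(W[2],(325.6,147.7))]);print("cover",X.round(4),e,plane(W[1],(261.2,147.4),.006).round(4),plane(W[2],(325.6,147.7),.006).round(4))
# foot-top by Hough on gray
for i,uv in((1,(262,157)),(2,(335,159))):
    x,y=uv;g=cv2.cvtColor(W[i]["image"],cv2.COLOR_RGB2GRAY)[y-40:y+40,x-40:x+40];g=cv2.resize(g,None,fx=4,fy=4,interpolation=cv2.INTER_CUBIC)
    c=cv2.HoughCircles(cv2.createCLAHE(4).apply(g),cv2.HOUGH_GRADIENT,1,20,param1=80,param2=15,minRadius=68,maxRadius=100);
    c=c[0,:3]/4 if c is not None else []
    for k in c: p=(x-40+k[0],y-40+k[1]);print(i,p,k[2],plane(W[i],p,.073).round(4))
E
```

```text
L [148.5   168.25   15.275] [215.75 167.25  14.8 ]
[0.5077 0.3684 0.0353] 0.3 [0.5074 0.3684 0.035 ] [0.5079 0.3684 0.035 ]
R [286.25 165.5   15.  ] [354.25  166.5    15.875]
[0.5557 0.2109 0.0408] 0.9 [0.5554 0.2102 0.035 ] [0.554  0.2086 0.035 ]
rim [ 0.5243 -0.0104  0.0808] 5.053673175387767e-05 [ 0.5246 -0.0105  0.082 ] [ 0.5245 -0.0103  0.082 ] diam px-> 0.12705906247772616
cover [ 0.6353 -0.317   0.0177] 0.0004306067392366972 [ 0.6336 -0.3177  0.006 ] [ 0.6334 -0.3201  0.006 ]
1 (np.float32(262.125), np.float32(159.375)) 20.575 [ 0.6333 -0.3177  0.073 ]
1 (np.float32(262.875), np.float32(153.875)) 18.3 [ 0.6393 -0.3168  0.073 ]
1 (np.float32(243.375), np.float32(168.625)) 22.925 [ 0.6179 -0.301   0.073 ]
2 (np.float32(332.625), np.float32(158.375)) 22.175 [ 0.6329 -0.3144  0.073 ]
2 (np.float32(337.375), np.float32(161.375)) 22.1 [ 0.6311 -0.3205  0.073 ]
2 (np.float32(315.875), np.float32(173.875)) 22.325 [ 0.6115 -0.3026  0.073 ]
```

```bash
python3 -c "
from h import *;from rig import *
s=read_state();print(go(s,.5077,.3684,.07),go(s,.5077,.3684,.019))"
```

```text
[-18.4 -49.9 188.4] [-18.4 -50.  239.4]
```

```bash

python3 -m pendant '-10 -25 20 0 0 0 55;-18 -49 60 0 0 0 55;-18 -50 105 0 0 0 55;-18 -50 150 0 0 0 55;-18 -50 180 0 0 0 55'
python3 -m pendant '0 0 6 0 0 0 55;0 0 8 0 0 0 55;0 0 8 0 0 0 55;0 0 8 0 0 0 55'
python3 snap.py w7
python3 -c "
from h import *;from rig import *
s=read_state();print(go(s,.5077,.3684,.019))"
```

```text
time: 5.15
eef_pos: [0.5073, 0.3673, 0.0757]
tool_rot: [3.109, 0.429, -0.003]
ft_force: [0.6, -0.5, 0.6]
grip_width: 0.65
grasp_force: 0.0
time: 5.55
eef_pos: [0.5079, 0.3716, 0.0727]
tool_rot: [-3.11, -0.434, -0.005]
ft_force: [0.5, 0.3, 0.4]
grip_width: 0.644
grasp_force: 0.0
w7 [0.50794918 0.37161579 0.07268229] 5.55
[-1.1  3.2 53.5]
```

View pics/w7.png

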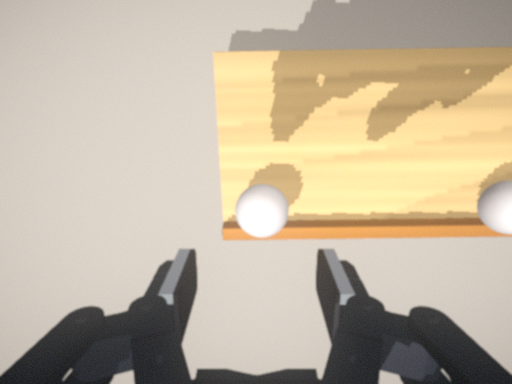

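The ball is at (262,210), near the mid-line between the fingers (at about column 257). I measure it once more from here.

```bash
python3 -c "
from h import *;from rig import *
w=dict(np.load('pics/w7.npz'));p=hough(w['image'],(262,210),22,30);X=plane(w,p,.035);q=hough(w['image'],(503,206),22,30);print(p,X,q)
s=read_state();print(s['eef_pos'],go(s,X[0],X[1],.019))"
```

```text
[261.25 210.25  26.7 ] [0.50768955 0.36821956 0.035     ] [502.25  207.25   24.925]
[0.50770546 0.37166267 0.07249609] [-1.1  3.4 53.5]
```

```bash

python3 -m pendant '-1 3.5 8 0 0 0 55;-1 3.5 20 0 0 0 55;-1 3.5 35 0 0 0 55;-1 3.5 46 0 0 0 55;-1 3.5 53.5 0 0 0 55'
python3 -m pendant '0 0 0 0 0 0 48;0 0 0 0 0 0 42;0 0 0 0 0 0 38;0 0 0 0 0 0 34;0 0 0 0 0 0 30' 25
python3 -m pendant '0 0 0 0 0 0 30;0 0 0 0 0 0 30;0 0 0 0 0 0 30' 25
```

```text
time: 6.1
eef_pos: [0.5061, 0.367, 0.0155]
tool_rot: [3.11, 0.435, -0.002]
ft_force: [-0.2, -0.5, 0.4]
grip_width: 0.644
grasp_force: 0.0
time: 6.6
eef_pos: [0.5069, 0.3677, 0.0176]
tool_rot: [-3.111, -0.435, -0.001]
ft_force: [0.0, 0.7, -0.6]
grip_width: 0.35
grasp_force: 0.0
time: 6.9
eef_pos: [0.5067, 0.3675, 0.0172]
tool_rot: [-3.111, -0.435, -0.0]
ft_force: [0.3, -0.5, -0.4]
grip_width: 0.347
grasp_force: 0.0
```

```bash
python3 snap.py w8; python3 - <<'E'
from rig import *;import cv2,numpy as np
c=camera("top")["image"];c2=camera("scene")["image"];w=cv2.imread("pics/w8.png")
a=cv2.resize(c[140:240,50:170],(400,333))[:,:,::-1];b=cv2.resize(c2[200:300,330:450],(400,333))[:,:,::-1]
d=np.hstack([a,b])*1.5
cv2.imwrite("pics/m3.png",np.vstack([np.clip(d,0,255).astype(np.uint8),np.hstack([cv2.resize(w,(356,267)),np.zeros((267,444,3),np.uint8)])]))
E
```

```text
w8 [0.50665681 0.36750969 0.01716064] 6.9
```

View pics/m3.png

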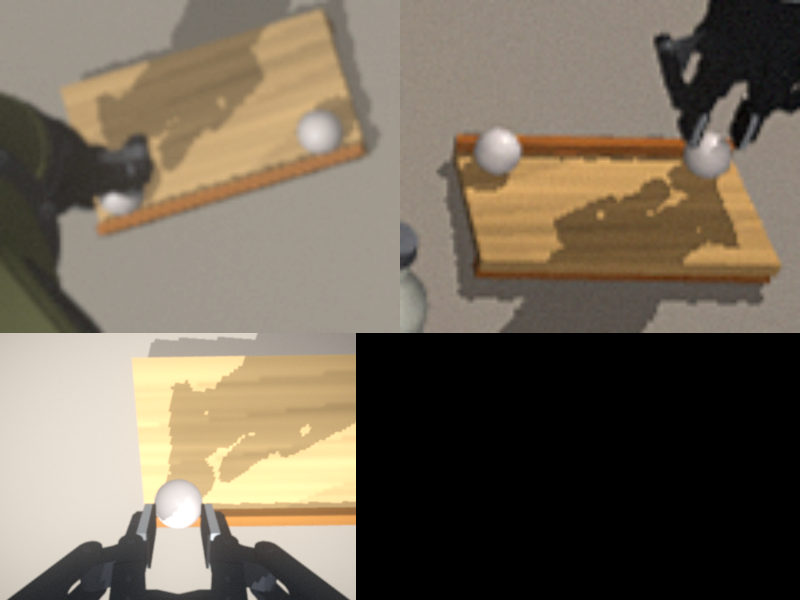

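```bash
python3 - <<'E'
from h import *;from rig import *
T=camera("wrist")["T_tool_cam"];w=dict(np.load("pics/w8.npz"));Ti=np.linalg.inv(T)
def pr(p):
    q=w["mtx"]@(Ti[:3,:3]@np.array(p)+Ti[:3,3]);return (q[:2]/q[2]).round(1)
for z in(0,-.004,-.019,-.04):print(z,pr((0,.015,z)),pr((0,-.015,z)),pr((.011,.015,z)),pr((-.011,.015,z)))
p=hough(w["image"],(256,245),26,36);print(p);print(plane(w,p,.035),(w["R"]@np.array([.5077,.3684,.035])+w["t"]),p[2]/341*1)
for w_ in (30,):
    for i in (5,6,7,8):pass
S=camera("scene")
def ps(X):
    q=S["mtx"]@(S["R"]@np.array(X)+S["t"]);return (q[:2]/q[2]).round(1)
s=read_state();R=Ro.from_rotvec(s["tool_rot"]).as_matrix()
for z in(0,-.019):print("scene",[ps(s["eef_pos"]+R@np.array((0,y,z))) for y in(.015,-.015)])
print(ps([.5067,.3675,.035]))
E
```

```text
0 [283.1 232.2] [229.9 232.3] [283.6 214.1] [282.7 249.7]
-0.004 [283.7 235.3] [229.4 235.4] [284.2 216.8] [283.2 253.1]
-0.019 [285.9 247.9] [227.2 248. ] [286.5 228.2] [285.4 266.9]
-0.04 [289.8 269.6] [223.5 269.7] [290.5 247.7] [289.1 290.5]
[256.    245.25   35.025]
[0.50750102 0.36805078 0.035     ] [-0.00034701  0.02606614  0.17502212] 0.10271262
scene [array([414. , 249.2]), array([425.4, 249.5])]
scene [array([415.9, 244.3]), array([427.4, 244.6])]
[421.5 244.8]
```

The fingers flank the ball, but the visible gap is about 38 mm, wider than the reported 30 mm. So they haven't reached the ball yet, and I keep closing.

```bash

python3 -m pendant '0 0 0 0 0 0 28;0 0 0 0 0 0 26;0 0 0 0 0 0 24;0 0 0 0 0 0 22;0 0 0 0 0 0 20' 25
python3 -m pendant '0 0 0 0 0 0 18;0 0 0 0 0 0 16;0 0 0 0 0 0 16' 25; python3 snap.py w9
```

```text
time: 7.65
eef_pos: [0.5066, 0.3675, 0.0171]
tool_rot: [-3.111, -0.435, 0.0]
ft_force: [0.5, 1.2, 0.2]
grip_width: 0.236
grasp_force: 0.0
time: 7.95
eef_pos: [0.5069, 0.3678, 0.0175]
tool_rot: [-3.111, -0.435, -0.001]
ft_force: [-0.3, 0.5, 3.4]
grip_width: 0.189
grasp_force: 3.2
w9 [0.5068626  0.36780502 0.01750142] 7.95
```

```bash
python3 - <<'E'
from rig import *;import cv2,numpy as np
c2=camera("scene")["image"];w=cv2.imread("pics/w9.png")
b=cv2.resize(c2[200:280,380:460],(400,400),interpolation=cv2.INTER_CUBIC)[:,:,::-1]*1.6
cv2.imwrite("pics/m4.png",np.hstack([np.clip(b,0,255).astype(np.uint8),cv2.resize(w[150:350,156:356],(400,400))]))
E
```

```text
(no output)
```

View pics/m4.png

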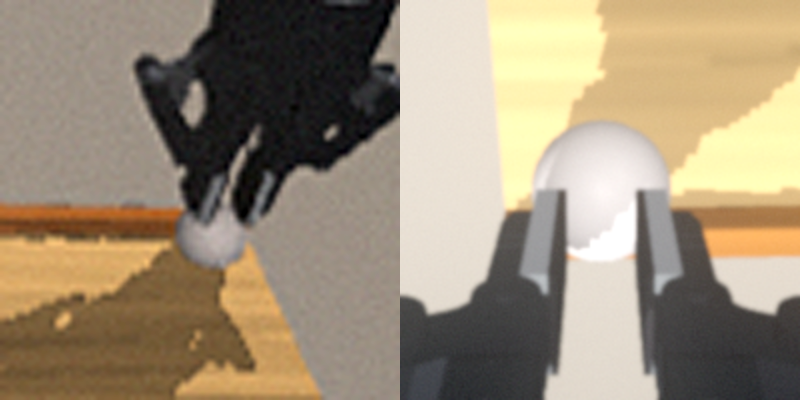

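Left: the finger ends sit on the ball's upper half. Right: the tips are at row about 245, straddling the top of the ball at (602,190 in the crop).

The width-to-pixel ratio and the contact height (16 mm gap at 3 N) both put the real tips about 34 mm behind the reported TCP. I open and descend in force-checked steps.

```bash

python3 -m pendant '0 0 0 0 0 0 30;0 0 0 0 0 0 45;0 0 0 0 0 0 55;0 0 0 0 0 0 55;0 0 0 0 0 0 55' 25
python3 -m pendant '1 -1 4 0 0 0 55;1 -1 8 0 0 0 55;1 -1 10 0 0 0 55' 
python3 -m pendant '0 0 4 0 0 0 55;0 0 8 0 0 0 55;0 0 8 0 0 0 55' 
python3 snap.py w10; python3 - <<'E'
from h import *
w=dict(np.load("pics/w10.npz"))
p=hough(w["image"],(256,250),28,42);print(p,plane(w,p,.035))
E
```

```text
time: 8.55
eef_pos: [0.5066, 0.3674, 0.017]
tool_rot: [3.111, 0.435, -0.0]
ft_force: [1.2, -0.4, -0.2]
grip_width: 0.641
grasp_force: 0.0
time: 8.85
eef_pos: [0.507, 0.3686, 0.0064]
tool_rot: [3.111, 0.435, -0.001]
ft_force: [0.3, -0.2, -0.3]
grip_width: 0.645
grasp_force: 0.0
time: 9.15
eef_pos: [0.5069, 0.3684, -0.0017]
tool_rot: [3.111, 0.435, -0.002]
ft_force: [0.0, -0.0, 0.1]
grip_width: 0.638
grasp_force: 0.0
w10 [ 0.50693187  0.36843596 -0.00165325] 9.15
[257.5 265.5  39.2] [0.50723471 0.36812467 0.035     ]
```

No contact with the TCP at −2 mm, so the offset is real. I go 9 mm lower and close.

```bash

python3 -m pendant '0 0 3 0 0 0 55;0 0 6 0 0 0 55;0 0 9 0 0 0 55;0 0 9 0 0 0 55' 
python3 -m pendant '0 0 0 0 0 0 48;0 0 0 0 0 0 42;0 0 0 0 0 0 39;0 0 0 0 0 0 36;0 0 0 0 0 0 33' 25
python3 -m pendant '0 0 0 0 0 0 30;0 0 0 0 0 0 28;0 0 0 0 0 0 26' 25
```

```text
time: 9.6
eef_pos: [0.507, 0.3685, -0.0104]
tool_rot: [3.111, 0.435, -0.001]
ft_force: [0.4, 0.2, 0.4]
grip_width: 0.644
grasp_force: 0.0
time: 10.1
eef_pos: [0.5074, 0.3688, -0.0096]
tool_rot: [-3.111, -0.435, -0.0]
ft_force: [-1.1, -1.8, 1.8]
grip_width: 0.402
grasp_force: 24.7
time: 10.4
eef_pos: [0.5074, 0.3688, -0.0097]
tool_rot: [-3.111, -0.435, -0.0]
ft_force: [-0.2, 0.1, 3.4]
grip_width: 0.399
grasp_force: 24.7
```

```bash

python3 -m pendant '0 0 0 0 0 0 42;0 0 0 0 0 0 50;0 0 0 0 0 0 50;0 0 3 0 0 0 50;0 0 5 0 0 0 50' 
python3 -m pendant '0 0 0 0 0 0 50;0 0 0 0 0 0 44;0 0 0 0 0 0 40;0 0 0 0 0 0 36;0 0 0 0 0 0 33' 25
python3 -m pendant '0 0 0 0 0 0 28;0 0 0 0 0 0 26;0 0 0 0 0 0 26' 25; python3 snap.py w11
```

```text
time: 10.9
eef_pos: [0.5072, 0.3687, -0.0153]
tool_rot: [3.111, 0.435, -0.0]
ft_force: [-0.8, 1.8, -0.4]
grip_width: 0.586
grasp_force: 0.0
time: 11.4
eef_pos: [0.5074, 0.3688, -0.0147]
tool_rot: [-3.111, -0.435, -0.0]
ft_force: [-0.3, -0.4, 1.1]
grip_width: 0.401
grasp_force: 24.7
time: 11.7
eef_pos: [0.5074, 0.3688, -0.0147]
tool_rot: [-3.111, -0.435, -0.0]
ft_force: [-0.6, 0.6, 2.4]
grip_width: 0.402
grasp_force: 24.8
w11 [ 0.50741897  0.36884916 -0.01471753] 11.7
```

View pics/w11.png

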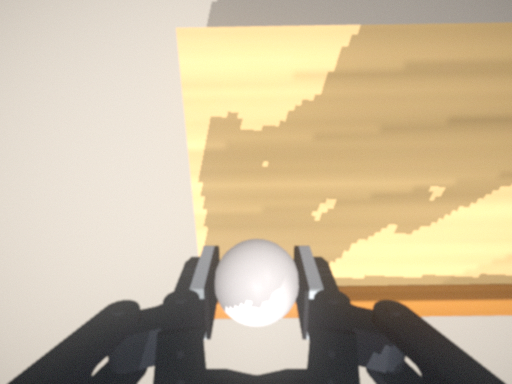

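The ball is pinched on its centre at (257,282), with matching widths at two heights, and its centre is about 50 mm behind the TCP. I lift it, carry it above the posts and check.

```bash

python3 -m pendant '0 0 -4 0 0 0 26;0 0 -14 0 0 0 26;0 0 -34 0 0 0 26;0 0 -60 0 0 0 26;0 0 -90 0 0 0 26' 
python3 -m pendant '0 8 -25 0 0 0 26;-4 25 -45 0 0 0 26;-10 55 -60 0 0 0 26;-17 90 -60 0 0 0 26;-24 130 -60 0 0 0 26' 
python3 -m pendant '-8 40 0 0 0 0 26;-16 80 0 0 0 0 26;-24 120 0 0 0 0 26;-32 160 0 0 0 0 26;-40 190 0 0 0 0 26'
python3 -m pendant '-5 25 0 0 0 0 26;-6 45 0 0 0 0 26;-6 50 0 0 0 0 26;-6 50 0 0 0 0 26;-6 50 0 0 0 0 26'
python3 snap.py w12; python3 - <<'E'
from h import *;from rig import *
s=read_state();print(go(s,.5416,-.0055,.045),go(s,.5416,-.0055,.0128))
w=dict(np.load("pics/w12.npz"));print(hough(w["image"],(257,282),34,48))
for o in blobs(w["image"],90,3000,25,(0,0,512,384)):print(o)
E
```

```text
time: 12.25
eef_pos: [0.5068, 0.3684, 0.076]
tool_rot: [3.111, 0.435, -0.002]
ft_force: [0.0, 0.8, -1.2]
grip_width: 0.4
grasp_force: 25.0
time: 12.75
eef_pos: [0.5198, 0.2371, 0.1365]
tool_rot: [-3.11, -0.438, -0.003]
ft_force: [0.7, -0.8, -1.1]
grip_width: 0.403
grasp_force: 25.0
time: 13.25
eef_pos: [0.5336, 0.0404, 0.1357]
tool_rot: [3.111, 0.432, 0.001]
ft_force: [0.0, 0.5, -0.6]
grip_width: 0.402
grasp_force: 25.1
time: 13.75
eef_pos: [0.5413, -0.0047, 0.1354]
tool_rot: [-3.11, -0.437, -0.0]
ft_force: [0.7, 1.0, -1.2]
grip_width: 0.403
grasp_force: 25.1
w12 [ 0.54131728 -0.00466816  0.13536894] 13.75
[-0.   1.2 90.3] [ -0.    1.2 122.5]
[253.5  281.    46.45]
([252.6, 256.1], [183.9, 241.9], 25984.5)
([433.8, 103.4], [155.3, 236.5], 17467.5)
([162.6, 89.3], [261.8, 633.0], 28648.0)
```

```bash

python3 -m pendant '0 1 15 0 0 0 26;0 1 40 0 0 0 26;0 1 65 0 0 0 26;0 1 85 0 0 0 26;0 1 98 0 0 0 26' 
python3 -m pendant '0 0 8 0 0 0 26;0 0 14 0 0 0 26;0 0 19 0 0 0 26;0 0 22 0 0 0 26;0 0 23 0 0 0 26'
python3 -m pendant '0 0 1 0 0 0 26;0 0 2 0 0 0 26;0 0 2 0 0 0 26;0 0 2 0 0 0 26'
```

```text
time: 14.3
eef_pos: [0.541, -0.0057, 0.0358]
tool_rot: [-3.11, -0.438, 0.002]
ft_force: [0.6, 0.3, -0.5]
grip_width: 0.408
grasp_force: 25.1
time: 14.8
eef_pos: [0.5419, -0.0072, 0.0142]
tool_rot: [3.111, 0.435, 0.001]
ft_force: [0.4, -0.2, -0.6]
grip_width: 0.403
grasp_force: 25.1
time: 15.2
eef_pos: [0.5418, -0.0072, 0.0122]
tool_rot: [3.111, 0.435, 0.0]
ft_force: [0.8, -0.3, -1.3]
grip_width: 0.402
grasp_force: 25.1
```

```bash

python3 -m pendant '0 0 0.5 0 0 0 26;0 0 1 0 0 0 26;0 0 1 0 0 0 26' 
python3 -m pendant '0 0 0.5 0 0 0 26;0 0 1 0 0 0 26;0 0 1 0 0 0 26'
```

```text
time: 15.5
eef_pos: [0.5421, -0.0072, 0.0115]
tool_rot: [3.111, 0.435, 0.001]
ft_force: [-0.9, -0.8, 4.9]
grip_width: 0.403
grasp_force: 25.4
time: 15.8
eef_pos: [0.5428, -0.007, 0.0113]
tool_rot: [3.111, 0.435, 0.004]
ft_force: [-1.8, -0.6, 11.8]
grip_width: 0.401
grasp_force: 25.8
```

```bash

python3 -m pendant '0 0 -1 0 0 0 26;0 0 -1.4 0 0 0 34;0 0 -1.4 0 0 0 36;0 0 -1.4 0 0 0 38;0 0 -1.4 0 0 0 40' 20
python3 -m pendant '0 0 0 0 0 0 42;0 0 0 0 0 0 43;0 0 0 0 0 0 43;0 0 -6 0 0 0 43;0 0 -14 0 0 0 43'
python3 -m pendant '0 0 -20 0 0 0 43;0 0 -50 0 0 0 43;0 0 -90 0 0 0 43;0 0 -130 0 0 0 43;0 0 -150 0 0 0 43'
python3 -m pendant '-15 0 -30 0 0 0 43;-15 0 -30 0 0 0 43;-15 0 -30 0 0 0 43'
python3 snap.py w13; python3 - <<'E'
from h import *
w=dict(np.load("pics/w13.npz"))
c=(w["R"]@np.array([.5243,-.0104,.061])+w["t"]);p=(w["mtx"]@c)[:2]/c[2];print(p,341*.018/c[2])
for o in blobs(w["image"],90,3000,25,(0,0,512,330)):print(o)
g=cv2.cvtColor(w["image"],cv2.COLOR_RGB2GRAY);x,y=int(p[0]),int(p[1]);x0,y0=x-50,y-50
z=cv2.resize(g[y0:y+50,x0:x+50],None,fx=4,fy=4,interpolation=cv2.INTER_CUBIC);z=cv2.createCLAHE(4).apply(z)
C=cv2.HoughCircles(z,cv2.HOUGH_GRADIENT,1,40,param1=80,param2=12,minRadius=int(4*.85*341*.018/c[2]),maxRadius=int(4*1.15*341*.018/c[2]))
for k in C[0,:4]/4:print(k,plane(w,(x0+k[0],y0+k[1]),.061)[:2])
E
```

```text
time: 16.3
eef_pos: [0.5416, -0.0072, 0.0113]
tool_rot: [-3.111, -0.435, 0.001]
ft_force: [0.6, 0.6, 0.4]
grip_width: 0.468
grasp_force: 0.0
time: 16.8
eef_pos: [0.5415, -0.0072, 0.0258]
tool_rot: [-3.111, -0.435, 0.001]
ft_force: [-0.3, -0.3, 0.2]
grip_width: 0.502
grasp_force: 0.0
time: 17.3
eef_pos: [0.543, -0.0068, 0.1798]
tool_rot: [3.111, 0.435, 0.008]
ft_force: [1.0, 0.5, -0.1]
grip_width: 0.504
grasp_force: 0.0
time: 17.6
eef_pos: [0.5275, -0.0115, 0.2066]
tool_rot: [3.111, 0.434, 0.003]
ft_force: [-0.1, 0.1, 0.9]
grip_width: 0.505
grasp_force: 0.0
w13 [ 0.52748201 -0.01146404  0.20659892] 17.6
[254.1608919  171.77547856] 18.519622840725503
([233.3, 299.3], [67.0, 132.2], 3870.5)
([481.1, 250.9], [76.4, 89.3], 4694.5)
([254.0, 176.8], [135.1, 139.9], 14661.0)
([219.0, 151.6], [357.8, 580.6], 56495.5)
[52.375 32.875 18.85 ] [ 0.54184539 -0.00765975]
[24.625 20.875 19.725] [0.54576443 0.02068959]
[59.875 21.125 18.625] [ 0.55460276 -0.01140657]
[28.875 31.125 19.725] [0.53737266 0.01435914]
```

Ball 1 rests where it was released, at (0.5418, −0.0077). Next is ball R.

```bash

python3 -m pendant '17 -40 0 0 0 0 55;34 -80 0 0 0 0 55;51 -120 0 0 0 0 55;68 -160 0 0 0 0 55;83 -195 0 0 0 0 55' 
python3 -m pendant '5 -10 20 0 0 0 55;5 -10 60 0 0 0 55;5 -10 90 0 0 0 55;5 -10 100 0 0 0 55;5 -10 100 0 0 0 55'
python3 -m pendant '0 0 0 0 0 0 55;0 0 0 0 0 0 55'
python3 snap.py w14;  python3 - <<'E'
from h import *;from rig import *
w=dict(np.load("pics/w14.npz"));c=(w["R"]@np.array([.5555,.210,.035])+w["t"]);p=(w["mtx"]@c)[:2]/c[2];r=341*.018/c[2]
q=hough(w["image"],p,.88*r,1.12*r);X=plane(w,q,.035);print(p,r,q,X,w["t"]);s=read_state();print(s["eef_pos"],go(s,X[0],X[1],-.0147))
E
```

```text
time: 18.15
eef_pos: [0.5531, 0.2014, 0.2041]
tool_rot: [-3.111, -0.437, 0.003]
ft_force: [1.3, -0.6, 0.2]
grip_width: 0.646
grasp_force: 0.0
time: 18.65
eef_pos: [0.5546, 0.2095, 0.1035]
tool_rot: [3.111, 0.435, -0.007]
ft_force: [0.5, -0.1, 0.1]
grip_width: 0.644
grasp_force: 0.0
time: 18.85
eef_pos: [0.5567, 0.2104, 0.1071]
tool_rot: [-3.111, -0.434, -0.004]
ft_force: [-0.2, -0.3, -0.8]
grip_width: 0.645
grasp_force: 0.0
w14 [0.556728   0.21043807 0.10708311] 18.85
[256.50469169 194.24092486] 23.499583490693603 [255.75 194.5   23.3 ] [0.55514147 0.21049887 0.035     ] [0.05086032 0.55112693 0.47999718]
[0.55666716 0.2103389  0.10704422] [ -1.7  -0.5 121.7]
```

```bash

python3 -m pendant '-1.5 -0.5 15 0 0 0 55;-1.5 -0.5 40 0 0 0 55;-1.5 -0.5 65 0 0 0 55;-1.5 -0.5 85 0 0 0 55;-1.5 -0.5 98 0 0 0 55' 
python3 -m pendant '0 0 8 0 0 0 55;0 0 14 0 0 0 55;0 0 19 0 0 0 55;0 0 22 0 0 0 55;0 0 22 0 0 0 55'
python3 -c "
from h import *;from rig import *
s=read_state();print(s['eef_pos'],go(s,.5551,.2105,-.0147))"
```

```text
time: 19.4
eef_pos: [0.5544, 0.2099, 0.0071]
tool_rot: [-3.111, -0.434, -0.001]
ft_force: [0.0, 0.6, 0.9]
grip_width: 0.64
grasp_force: 0.0
time: 19.9
eef_pos: [0.5542, 0.21, -0.0145]
tool_rot: [3.111, 0.435, 0.0]
ft_force: [-0.4, 0.1, -0.3]
grip_width: 0.646
grasp_force: 0.0
[ 0.55419985  0.21002393 -0.01449073] [ 1.  -0.2  0.2]
```

```bash

python3 -m pendant '0.8 0 0 0 0 0 50;0.8 0 0 0 0 0 44;0.8 0 0 0 0 0 40;0.8 0 0 0 0 0 36;0.8 0 0 0 0 0 33' 25
python3 -m pendant '0 0 0 0 0 0 28;0 0 0 0 0 0 26;0 0 0 0 0 0 26' 25
```

```text
time: 20.4
eef_pos: [0.5551, 0.2102, -0.0142]
tool_rot: [-3.111, -0.435, -0.001]
ft_force: [-1.1, 0.1, 2.4]
grip_width: 0.406
grasp_force: 24.6
time: 20.7
eef_pos: [0.5551, 0.2103, -0.0143]
tool_rot: [-3.111, -0.435, -0.001]
ft_force: [-1.1, 0.4, 4.8]
grip_width: 0.403
grasp_force: 24.7
```

```bash

python3 -m pendant '0 0 -4 0 0 0 26;0 0 -14 0 0 0 26;0 0 -34 0 0 0 26;0 0 -60 0 0 0 26;0 0 -90 0 0 0 26' 
python3 -m pendant '0 5 -30 0 0 0 26;-8 15 -50 0 0 0 26;-25 40 -60 0 0 0 26;-45 75 -60 0 0 0 26;-65 115 -60 0 0 0 26' 
python3 -m pendant '-20 40 0 0 0 0 26;-38 70 0 0 0 0 26;-44 85 0 0 0 0 26;-46 89 0 0 0 0 26;-46 89 0 0 0 0 26'
python3 -m pendant '0 0 0 0 0 0 26;0 0 0 0 0 0 26'
python3 -c "
from h import *;from rig import *
s=read_state();print(s['eef_pos'],go(s,.5041,-.0162,.013))"
```

```text
time: 21.2
eef_pos: [0.5542, 0.2101, 0.0764]
tool_rot: [3.111, 0.435, -0.002]
ft_force: [0.2, 0.4, -0.2]
grip_width: 0.405
grasp_force: 25.0
time: 21.7
eef_pos: [0.5235, 0.0819, 0.1366]
tool_rot: [-3.11, -0.439, -0.002]
ft_force: [0.9, -1.4, -0.6]
grip_width: 0.401
grasp_force: 25.0
time: 22.2
eef_pos: [0.5042, -0.0164, 0.1359]
tool_rot: [-3.111, -0.434, -0.001]
ft_force: [0.5, 0.3, -1.5]
grip_width: 0.406
grasp_force: 25.0
time: 22.4
eef_pos: [0.5044, -0.0147, 0.1356]
tool_rot: [-3.11, -0.439, -0.001]
ft_force: [0.9, 0.6, -0.6]
grip_width: 0.401
grasp_force: 25.0
[ 0.50436425 -0.01469496  0.13562263] [ -0.7   1.4 122.6]
```

```bash

python3 -m pendant '-0.5 0.5 15 0 0 0 26;-0.5 0.5 40 0 0 0 26;-0.5 0.5 65 0 0 0 26;-0.5 0.5 85 0 0 0 26;-0.5 0.5 98 0 0 0 26' 
python3 -m pendant '0 0 8 0 0 0 26;0 0 14 0 0 0 26;0 0 19 0 0 0 26;0 0 22 0 0 0 26;0 0 23 0 0 0 26'
python3 -m pendant '0 0 0.5 0 0 0 26;0 0 1 0 0 0 26;0 0 1 0 0 0 26'
```

```text
time: 22.9
eef_pos: [0.5033, -0.0156, 0.036]
tool_rot: [-3.11, -0.438, 0.002]
ft_force: [0.0, 0.0, -0.9]
grip_width: 0.399
grasp_force: 25.0
time: 23.4
eef_pos: [0.5039, -0.0169, 0.0145]
tool_rot: [3.111, 0.435, 0.0]
ft_force: [-0.3, 0.3, -0.6]
grip_width: 0.401
grasp_force: 25.0
time: 23.7
eef_pos: [0.5039, -0.0171, 0.0137]
tool_rot: [3.111, 0.435, 0.001]
ft_force: [0.2, 0.5, -1.2]
grip_width: 0.399
grasp_force: 25.0
```

```bash

python3 -m pendant '0 0 0.5 0 0 0 26;0 0 1 0 0 0 26;0 0 1 0 0 0 26' 
python3 -m pendant '0 0 0.5 0 0 0 26;0 0 0.5 0 0 0 26'
```

```text
time: 24.0
eef_pos: [0.5037, -0.017, 0.0125]
tool_rot: [-3.111, -0.435, 0.0]
ft_force: [-0.0, -0.9, -0.7]
grip_width: 0.405
grasp_force: 25.0
time: 24.2
eef_pos: [0.5039, -0.017, 0.0122]
tool_rot: [3.111, 0.435, 0.0]
ft_force: [-1.1, -0.7, 1.6]
grip_width: 0.404
grasp_force: 25.2
```

Touching the floor lightly. I release, rise, and check both balls and the bowl.

```bash

python3 -m pendant '0 0 0 0 0 0 34;0 0 0 0 0 0 36;0 0 0 0 0 0 38;0 0 0 0 0 0 40;0 0 0 0 0 0 41' 20
python3 -m pendant '0 0 0 0 0 0 42;0 0 0 0 0 0 42;0 0 -3 0 0 0 42;0 0 -8 0 0 0 42;0 0 -16 0 0 0 42'
python3 -m pendant '0 0 -20 0 0 0 42;0 0 -50 0 0 0 42;0 0 -90 0 0 0 42;0 0 -130 0 0 0 42;0 0 -150 0 0 0 42'
python3 -m pendant '22 0 -30 0 0 0 42;22 0 -30 0 0 0 42;22 0 -30 0 0 0 42'
python3 snap.py w15; python3 - <<'E'
from h import *
w=dict(np.load("pics/w15.npz"))
c=(w["R"]@np.array([.5243,-.0104,.061])+w["t"]);p=(w["mtx"]@c)[:2]/c[2]
g=cv2.cvtColor(w["image"],cv2.COLOR_RGB2GRAY);x,y=int(p[0]),int(p[1]);x0,y0=x-60,y-60
z=cv2.resize(g[y0:y+60,x0:x+60],None,fx=4,fy=4,interpolation=cv2.INTER_CUBIC);z=cv2.createCLAHE(4).apply(z)
C=cv2.HoughCircles(z,cv2.HOUGH_GRADIENT,1,40,param1=80,param2=12,minRadius=int(4*.85*341*.018/c[2]),maxRadius=int(4*1.15*341*.018/c[2]))
for k in C[0,:4]/4:print(k,plane(w,(x0+k[0],y0+k[1]),.061)[:2])
cv2.imwrite("pics/m5.png",cv2.resize(cv2.imread("pics/w15.png")[60:330,110:450],(680,540),interpolation=cv2.INTER_CUBIC))
# rim: white, excluding connected others
for lo in(90,120):
  for o in blobs(w["image"],lo,3000,18,(int(p[0])-90,int(p[1])-90,int(p[0])+90,int(p[1])+90)):print(o,plane(w,o[0],.082))
E
```

```text
time: 24.7
eef_pos: [0.5037, -0.017, 0.0119]
tool_rot: [-3.111, -0.435, 0.0]
ft_force: [-0.6, 0.6, -0.9]
grip_width: 0.481
grasp_force: 0.0
time: 25.2
eef_pos: [0.5036, -0.017, 0.0283]
tool_rot: [-3.111, -0.435, 0.001]
ft_force: [-0.5, -0.1, -0.3]
grip_width: 0.492
grasp_force: 0.0
time: 25.7
eef_pos: [0.5049, -0.0166, 0.1821]
tool_rot: [3.111, 0.435, 0.007]
ft_force: [0.8, 1.1, -0.5]
grip_width: 0.492
grasp_force: 0.0
time: 26.0
eef_pos: [0.5252, -0.0108, 0.2088]
tool_rot: [3.111, 0.435, 0.002]
ft_force: [-1.3, 1.1, -0.6]
grip_width: 0.493
grasp_force: 0.0
w15 [ 0.52516465 -0.01075179  0.20883373] 26.0
[63.375 42.625 19.2  ] [ 0.54163011 -0.00824884]
[61.875 81.375 17.825] [ 0.50368894 -0.01755586]
[98.875 34.625 20.575] [ 0.5582768  -0.03865996]
[70.375 31.375 19.2  ] [ 0.55383894 -0.01166887]
([255.5, 174.0], [134.4, 138.4], 14403.0) [ 0.52494436 -0.01012594  0.082     ]
([255.5, 174.0], [134.4, 138.4], 14403.0) [ 0.52494436 -0.01012594  0.082     ]
```

Both balls lie in the bowl, at (0.5416,−0.0082) and (0.5037,−0.0176), and the rim hasn't moved, at (0.5249,−0.0101). Next, over the cover.

```bash

python3 -m pendant '2 40 0 0 0 0 75;5 85 0 0 0 0 75;8 130 0 0 0 0 75;11 175 0 0 0 0 75;14 220 0 0 0 0 75' 
python3 -m pendant '2 40 0 0 0 0 75;5 80 10 0 0 0 75;5 85 20 0 0 0 75;5 85 25 0 0 0 75;5 85 25 0 0 0 75'
python3 -m pendant '0 0 0 0 0 0 75;0 0 0 0 0 0 75'
python3 snap.py w16
python3 -m pendant '0 20 0 0 0 0 75;0 40 0 0 0 0 75;0 40 0 0 0 0 75;0 40 0 0 0 0 75;0 40 0 0 0 0 75'
python3 snap.py w17
cat > cov.py <<'E'
import sys
from h import *
pts=[]
for n in sys.argv[1:]:
    w=dict(np.load(f"pics/{n}.npz"));c=w["R"]@np.array([.633,-.319,.040])+w["t"];p=(w["mtx"]@c)[:2]/c[2]
    print(n,"px",p.round(0))
    b=[int(p[0]-100),int(p[1]-90),int(p[0]+100),int(p[1]+85)]
    for sm in(25,35):
        o=max(blobs(w["image"],90,5000,sm,[max(0,v) for v in b]),key=lambda o:o[2]);print("  outline",o,plane(w,o[0],.006).round(4))
    pts.append((w,o[0]))
    c=w["R"]@np.array([.633,-.319,.073])+w["t"];p=(w["mtx"]@c)[:2]/c[2];r=341*.024/c[2];x,y=p.astype(int)
    g=cv2.cvtColor(w["image"],cv2.COLOR_RGB2GRAY)[y-50:y+50,x-50:x+50];z=cv2.createCLAHE(3).apply(cv2.resize(g,None,fx=4,fy=4,interpolation=cv2.INTER_CUBIC))
    C=cv2.HoughCircles(z,cv2.HOUGH_GRADIENT,1,12,param1=80,param2=12,minRadius=int(4*.9*r),maxRadius=int(4*1.1*r))
    print("  foot r",r)
    if C is not None:
        for k in C[0,:3]/4:print("  ",k,(x-50+k[0],y-50+k[1]),plane(w,(x-50+k[0],y-50+k[1]),.073).round(4))
if len(pts)>1:print(tri([ray(w,u) for w,u in pts]))
E
python3 cov.py w16 w17
```

```text
time: 26.55
eef_pos: [0.5978, -0.2204, 0.2068]
tool_rot: [-3.11, -0.435, 0.004]
ft_force: [0.9, -0.1, 1.0]
grip_width: 0.88
grasp_force: 0.0
time: 27.05
eef_pos: [0.6257, -0.2971, 0.1813]
tool_rot: [-3.108, -0.437, 0.004]
ft_force: [0.6, -0.6, 0.4]
grip_width: 0.875
grasp_force: 0.0
time: 27.25
eef_pos: [0.6272, -0.2976, 0.184]
tool_rot: [3.111, 0.438, 0.002]
ft_force: [0.9, -0.1, -0.5]
grip_width: 0.88
grasp_force: 0.0
w16 [ 0.62718305 -0.2975792   0.18397073] 27.25
time: 27.8
eef_pos: [0.638, -0.336, 0.1834]
tool_rot: [-3.11, -0.437, -0.001]
ft_force: [-0.2, 0.3, -0.0]
grip_width: 0.879
grasp_force: 0.0
w17 [ 0.63802029 -0.33602026  0.18337481] 27.8
w16 px [279. 170.]
  outline ([276.5, 161.6], [120.0, 122.9], 11385.5) [ 0.6328 -0.3183  0.006 ]
  outline ([276.5, 161.6], [120.5, 123.6], 11522.0) [ 0.6328 -0.3183  0.006 ]
  foot r 27.48447868477495
   [49.375 51.375 26.2  ] (np.float64(280.375), np.float64(179.375)) [ 0.6323 -0.318   0.073 ]
   [48.375 48.125 26.8  ] (np.float64(279.375), np.float64(176.125)) [ 0.6349 -0.3163  0.073 ]
   [52.625 52.125 29.575] (np.float64(283.625), np.float64(180.125)) [ 0.6324 -0.3209  0.073 ]
w17 px [238. 170.]
  outline ([237.6, 161.4], [119.9, 123.3], 11433.5) [ 0.6326 -0.317   0.006 ]
  outline ([237.6, 161.4], [120.5, 123.8], 11560.0) [ 0.6326 -0.317   0.006 ]
  foot r 27.543711933871457
   [50.125 51.125 26.225] (np.float64(235.125), np.float64(179.125)) [ 0.6326 -0.3183  0.073 ]
   [50.625 47.125 26.95 ] (np.float64(235.625), np.float64(175.125)) [ 0.6362 -0.3178  0.073 ]
   [49.125 54.625 29.55 ] (np.float64(234.125), np.float64(182.625)) [ 0.6293 -0.3183  0.073 ]
(array([ 0.63530514, -0.31688385,  0.017741  ]), np.float64(7.486673636610775e-05))
```

```bash
cat > circ.py <<'E'
import sys
from h import *
from scipy.optimize import least_squares
def rim(w,cx,cy,z,sm=25,lo=90,rm=.065):
    P=np.array([[cx+rm*1.25*np.cos(a),cy+rm*1.25*np.sin(a),z] for a in np.linspace(0,6.283,60)])
    q=(w["mtx"]@(w["R"]@P.T+w["t"][:,None]));uv=(q[:2]/q[2]).T.astype(np.int32)
    m=np.zeros(w["image"].shape[:2],np.uint8);cv2.fillPoly(m,[uv],1)
    hsv=cv2.cvtColor(w["image"],cv2.COLOR_RGB2HSV);m&=((hsv[...,2]>lo)&(hsv[...,1]<sm)).astype(np.uint8)
    k=max(cv2.findContours(m,cv2.RETR_EXTERNAL,cv2.CHAIN_APPROX_NONE)[0],key=cv2.contourArea)
    h=cv2.convexHull(k)[:,0].astype(float);X=np.array([plane(w,u,z)[:2] for u in h])
    f=least_squares(lambda p:np.hypot(X[:,0]-p[0],X[:,1]-p[1])-p[2],[cx,cy,rm],loss="soft_l1",f_scale=.001)
    return f.x.round(4),np.sqrt(np.mean(f.fun**2)).round(5)
if __name__=="__main__":
    for n in("w3","w4","w13","w15"):print(n,rim(dict(np.load(f"pics/{n}.npz")),.5235,-.0104,.082))
    for n in("w1","w2","w16","w17"):print(n,rim(dict(np.load(f"pics/{n}.npz")),.6325,-.318,.006))
E
python3 circ.py; python3 -c "
from h import *;from rig import *
s=read_state();print(s['eef_pos'],go(s,.6325,-.318,.045),go(s,.6325,-.318,.022))"
```

```text
w3 (array([ 0.5211, -0.0115,  0.064 ]), np.float64(0.00018))
w4 (array([ 0.521 , -0.0113,  0.0641]), np.float64(0.00023))
w13 (array([ 0.521 , -0.0113,  0.064 ]), np.float64(0.0002))
w15 (array([ 0.521 , -0.0113,  0.0641]), np.float64(0.0002))
w1 (array([ 0.6308, -0.3185,  0.0636]), np.float64(0.00073))
w2 (array([ 0.6307, -0.3209,  0.0645]), np.float64(0.00148))
w16 (array([ 0.6294, -0.3195,  0.0652]), np.float64(0.0013))
w17 (array([ 0.629 , -0.3183,  0.0651]), np.float64(0.00141))
[ 0.63804982 -0.33604229  0.18343116] [ -0.4 -18.8 138.4] [ -0.5 -18.8 161.4]
```

```bash

python3 -m pendant '-1 -10 20 0 0 0 65;-1 -19 55 0 0 0 65;-1 -19 90 0 0 0 65;-1 -19 120 0 0 0 65;-1 -19 135 0 0 0 65' 
python3 -m pendant '0 0 5 0 0 0 62;0 0 10 0 0 0 62;0 0 10 0 0 0 62;0 0 10 0 0 0 62'
python3 -m pendant '0 0 3 0 0 0 62;0 0 6 0 0 0 62;0 0 8 0 0 0 62;0 0 8 0 0 0 62'
python3 -c "
from h import *;from rig import *
s=read_state();print(s['eef_pos'],go(s,.632,-.318,.022),s['grip_width'])"
```

```text
time: 28.35
eef_pos: [0.6302, -0.318, 0.0454]
tool_rot: [-3.109, -0.437, 0.005]
ft_force: [-0.3, 0.5, -0.2]
grip_width: 0.763
grasp_force: 0.0
time: 28.75
eef_pos: [0.6325, -0.3198, 0.0394]
tool_rot: [3.11, 0.435, 0.003]
ft_force: [0.5, 0.2, 1.2]
grip_width: 0.725
grasp_force: 0.0
time: 29.15
eef_pos: [0.6313, -0.3195, 0.0295]
tool_rot: [-3.111, -0.435, 0.001]
ft_force: [-0.4, -0.1, -0.3]
grip_width: 0.727
grasp_force: 0.0
[ 0.63132356 -0.31946616  0.02954773] [ 1.1 -1.2  7.5] 0.7268656819565702
```

```bash

python3 -m pendant '0.7 -1.2 3 0 0 0 62;0.7 -1.2 6 0 0 0 62;0.7 -1.2 9 0 0 0 62;0.7 -1.2 9 0 0 0 62'
python3 -m pendant '0 0 0 0 0 0 57;0 0 0 0 0 0 53;0 0 0 0 0 0 50;0 0 0 0 0 0 48;0 0 0 0 0 0 46' 40
python3 -m pendant '0 0 0 0 0 0 43;0 0 0 0 0 0 40;0 0 0 0 0 0 40' 60
```

```text
time: 29.55
eef_pos: [0.6316, -0.318, 0.0203]
tool_rot: [-3.111, -0.435, 0.001]
ft_force: [-0.5, -0.1, -0.6]
grip_width: 0.727
grasp_force: 0.0
time: 30.05
eef_pos: [0.6321, -0.3179, 0.0215]
tool_rot: [-3.111, -0.435, -0.0]
ft_force: [-1.8, 0.7, 3.4]
grip_width: 0.546
grasp_force: 35.7
time: 30.35
eef_pos: [0.6321, -0.3179, 0.0216]
tool_rot: [-3.111, -0.435, -0.001]
ft_force: [-2.4, 0.7, 6.1]
grip_width: 0.536
grasp_force: 61.0
```

```bash

python3 -m pendant '0 0 -2 0 0 0 40;0 0 -6 0 0 0 40;0 0 -14 0 0 0 40;0 0 -28 0 0 0 40;0 0 -45 0 0 0 40' 60
python3 -m pendant '0 0 -22 0 0 0 40;0 0 -45 0 0 0 40;0 0 -70 0 0 0 40;0 0 -90 0 0 0 40;0 0 -98 0 0 0 40'
python3 snap.py w18; python3 - <<'E'
from circ import *
from rig import *
w=dict(np.load("pics/w18.npz"));s=read_state();X=s["eef_pos"];print(rim(w,X[0],X[1],X[2]-.0156),go(s,.521,-.0113,X[2]))
E
```

```text
time: 30.85
eef_pos: [0.6317, -0.3181, 0.0667]
tool_rot: [-3.111, -0.435, 0.001]
ft_force: [-0.3, -0.3, -2.9]
grip_width: 0.533
grasp_force: 61.9
time: 31.35
eef_pos: [0.6332, -0.3185, 0.1677]
tool_rot: [3.109, 0.434, 0.006]
ft_force: [0.3, 1.0, -2.3]
grip_width: 0.539
grasp_force: 61.9
w18 [ 0.63319955 -0.31850774  0.16767914] 31.35
(array([ 0.6334, -0.3182,  0.0814]), np.float64(0.00263)) [ -23.7 -326.2   -1.1]
```

```bash

python3 -m pendant '-1 -10 0 0 0 0 40;-2 -28 0 0 0 0 40;-4 -53 0 0 0 0 40;-6 -83 0 0 0 0 40;-9 -118 0 0 0 0 40' 
python3 -m pendant '-3 -35 0 0 0 0 40;-5 -70 0 0 0 0 40;-8 -105 0 0 0 0 40;-10 -135 0 0 0 0 40;-12 -162 0 0 0 0 40' 
python3 -m pendant '-1 -22 0 0 0 0 40;-2 -36 0 0 0 0 40;-2 -44 0 0 0 0 40;-2 -46 0 0 0 0 40;-2 -46 0 0 0 0 40'
python3 -m pendant '0 0 0 0 0 0 40;0 0 0 0 0 0 40;0 0 0 0 0 0 40'
python3 - <<'E'
from h import *;from rig import *
s=read_state();print(s["eef_pos"],go(s,.521,-.0113,.1076),s["tool_rot"])
for n in("top","scene"):
    c=camera(n);np.savez(f"pics/{n}2.npz",**c)
T=dict(np.load("pics/top2.npz"))["image"][100:260,150:310];S=dict(np.load("pics/scene2.npz"))["image"][120:280,200:360]
cv2.imwrite("pics/m6.png",np.clip(cv2.resize(np.hstack([T,S]),(800,400),interpolation=cv2.INTER_CUBIC)[:,:,::-1]*1.5,0,255).astype(np.uint8))
E
```

```text
time: 31.9
eef_pos: [0.5893, -0.206, 0.1622]
tool_rot: [-3.11, -0.433, 0.004]
ft_force: [0.2, 0.9, -2.2]
grip_width: 0.539
grasp_force: 62.0
time: 32.4
eef_pos: [0.5328, -0.0524, 0.1629]
tool_rot: [-3.11, -0.437, 0.004]
ft_force: [0.2, -0.1, -3.5]
grip_width: 0.541
grasp_force: 62.0
time: 32.9
eef_pos: [0.5205, -0.0116, 0.1638]
tool_rot: [3.111, 0.434, -0.0]
ft_force: [0.1, 1.2, -3.2]
grip_width: 0.544
grasp_force: 62.0
time: 33.2
eef_pos: [0.5206, -0.0117, 0.1639]
tool_rot: [3.112, 0.433, -0.0]
ft_force: [-0.3, -0.5, -3.1]
grip_width: 0.538
grasp_force: 62.0
[ 0.52059499 -0.01167164  0.16389141] [ 0.5 -0.2 56.3] [ 3.11154306e+00  4.33145622e-01 -1.39277119e-04]
```

```bash

python3 -m pendant '0.4 -0.2 6 0 0 0 40;0.4 -0.2 18 0 0 0 40;0.4 -0.2 32 0 0 0 40;0.4 -0.2 44 0 0 0 40;0.4 -0.2 52 0 0 0 40' 
python3 -m pendant '0 0 3 0 0 0 40;0 0 5 0 0 0 40;0 0 5 0 0 0 40;0 0 5 0 0 0 40;0 0 5 0 0 0 40'
python3 -c "
from h import *;from rig import *
s=read_state();print(s['eef_pos'],go(s,.521,-.0113,.0976),s['tool_rot'])"
```

```text
time: 33.8
eef_pos: [0.52, -0.0107, 0.1103]
tool_rot: [-3.111, -0.435, 0.003]
ft_force: [-0.1, -0.1, -3.0]
grip_width: 0.536
grasp_force: 62.0
time: 34.3
eef_pos: [0.5211, -0.0107, 0.1074]
tool_rot: [3.111, 0.435, 0.001]
ft_force: [1.3, 0.2, -3.1]
grip_width: 0.536
grasp_force: 62.0
[ 0.52107775 -0.010663    0.10741611] [-0.3  0.6  9.8] [3.11121945e+00 4.34850855e-01 1.30205297e-03]
```

```bash

python3 -m pendant '-0.3 0.6 2 0 0 0 40;-0.3 0.6 4 0 0 0 40;-0.3 0.6 6 0 0 0 40;-0.3 0.6 7 0 0 0 40;-0.3 0.6 7.5 0 0 0 40' 
python3 -m pendant '0 0 0.5 0 0 0 40;0 0 1 0 0 0 40;0 0 1 0 0 0 40'
python3 -m pendant '0 0 0.5 0 0 0 40;0 0 1 0 0 0 40;0 0 1 0 0 0 40'
```

```text
time: 34.8
eef_pos: [0.5206, -0.0114, 0.0993]
tool_rot: [-3.111, -0.435, 0.0]
ft_force: [-0.7, 0.5, -3.1]
grip_width: 0.54
grasp_force: 62.0
time: 35.1
eef_pos: [0.5207, -0.0114, 0.0985]
tool_rot: [3.111, 0.435, -0.0]
ft_force: [-0.0, -0.6, -3.2]
grip_width: 0.538
grasp_force: 62.0
time: 35.4
eef_pos: [0.5207, -0.0113, 0.0976]
tool_rot: [3.111, 0.435, 0.0]
ft_force: [0.0, -0.7, -1.7]
grip_width: 0.535
grasp_force: 62.2
```

Contact begins exactly at the predicted height. Another 0.5 mm to seat it, then a gentle release.

```bash

python3 -m pendant '0 0 0.4 0 0 0 40;0 0 0.6 0 0 0 40;0 0 0.6 0 0 0 40'
python3 -m pendant '0 0 0 0 0 0 46;0 0 0 0 0 0 47;0 0 0 0 0 0 49;0 0 0 0 0 0 52;0 0 0 0 0 0 56' 20
python3 -m pendant '0 0 0 0 0 0 60;0 0 0 0 0 0 62;0 0 -4 0 0 0 62;0 0 -12 0 0 0 62;0 0 -25 0 0 0 62'
python3 -m pendant '0 0 -25 0 0 0 62;0 0 -60 0 0 0 62;0 0 -100 0 0 0 62;0 0 -125 0 0 0 62;0 0 -130 0 0 0 62'
python3 -m pendant '0 80 0 0 0 0 62;-20 120 0 0 0 0 62;-40 160 0 0 0 0 62;-60 200 0 0 0 0 62;-60 200 0 0 0 0 62'
python3 - <<'E'
from h import *;from rig import *
s=read_state();print(s["eef_pos"],s["time"])
for n in("top","scene"):
    c=camera(n);np.savez(f"pics/{n}3.npz",**c)
T=dict(np.load("pics/top3.npz"))["image"][90:260,60:400];S=dict(np.load("pics/scene3.npz"))["image"][120:290,200:370]
a=cv2.resize(T,(600,300),interpolation=cv2.INTER_CUBIC);b=cv2.resize(S,(300,300),interpolation=cv2.INTER_CUBIC);z=cv2.resize(dict(np.load("pics/scene3.npz"))["image"][175:245,240:320],(300,262),interpolation=cv2.INTER_CUBIC)
row=np.zeros((300,600,3),np.uint8);row[:,:300]=b;row[:262,300:]=z
cv2.imwrite("pics/m7.png",np.clip(np.vstack([a,row])[:,:,::-1]*1.5,0,255).astype(np.uint8))
E
```

```text
time: 35.7
eef_pos: [0.521, -0.0113, 0.0976]
tool_rot: [3.111, 0.435, 0.001]
ft_force: [-2.1, 0.5, 5.7]
grip_width: 0.533
grasp_force: 62.7
time: 36.2
eef_pos: [0.5207, -0.0114, 0.0968]
tool_rot: [-3.111, -0.435, 0.0]
ft_force: [0.2, 0.4, -0.2]
grip_width: 0.655
grasp_force: 0.0
time: 36.7
eef_pos: [0.5203, -0.0113, 0.1222]
tool_rot: [-3.111, -0.435, 0.002]
ft_force: [-0.6, 0.0, -0.5]
grip_width: 0.727
grasp_force: 0.0
time: 37.2
eef_pos: [0.5222, -0.0109, 0.2559]
tool_rot: [3.11, 0.435, 0.01]
ft_force: [-0.5, -0.0, -0.5]
grip_width: 0.726
grasp_force: 0.0
time: 37.7
eef_pos: [0.5152, -0.2274, 0.2507]
tool_rot: [3.111, 0.421, -0.005]
ft_force: [-0.5, 0.6, -0.4]
grip_width: 0.726
grasp_force: 0.0
[ 0.51517357 -0.22740713  0.25074478] 37.7
```

View pics/m7.png

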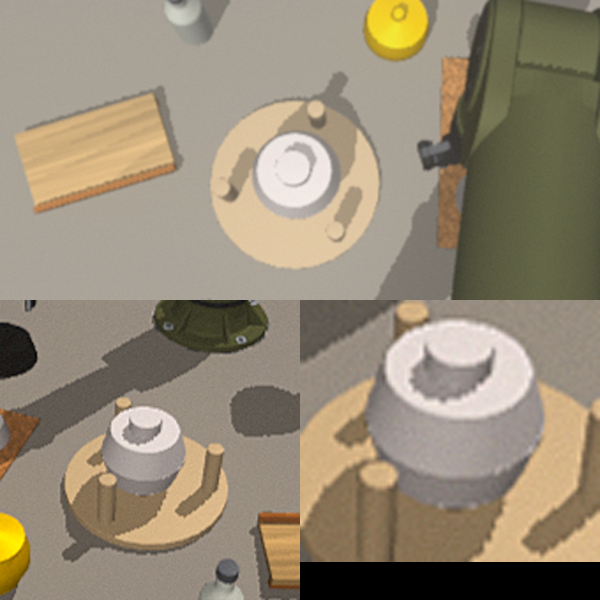

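Top view: the cover is centred on the bowl at (295,170), the board is empty, and the three posts, jar and bottle are standing. Scene view: a level, even rim-to-rim seam at (455,430). I hand in.

```bash
python3 -c "
from rig import *
print(close_job())"
```

```text
the job is handed in; nothing more can be done
None
```

I put both balls in the bowl and set its twin on top, rim to rim, then handed the job in at about 38 s; the last picture shows it level, with the posts, jar and bottle standing, but the arm mostly hid the small bowl, so I didn't check that one at the end.

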